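# Stow the loose drive coupling in the lidded spares tub

## Robot

A 7-joint arm with a two-finger parallel gripper is mounted at the origin on the work surface. World frame = base frame: x ahead of the robot, y to its left, z up, the work surface at z = 0. Lengths are in m, angles in rad, forces in N, time in s.
With the tool pointing down it reaches from about 0.35 to 0.775 m from the base axis. Payload 3.1 kg.
Tool frame: the origin (TCP) lies midway between the tips of the shut fingers; the grasp point (between the pads) lies 19 mm behind it (arm.grasp_offset is the distance from the TCP to the grasp point, in m); z points along the fingers, y is the line along which they close (so a half turn about z gives the same grasp; the last joint's range is limited). The gripper opens to 85 mm and grips with 20 to 120 N. Pads are 22 mm wide; open, the fingers measure 114 mm over their backs; the gripper's body (76 mm by 85 mm) begins 54 mm behind the grasp point. The pads swing forward as they close: fully open they stand 13 mm farther back than shut.
Start: joints at [-1.154, 0.311, 0.014, 1.512, -0.004, 1.319, -0.027], TCP at [0.244, 0.493, 0.203] pointing down, gripper open.
Joint ranges: [-2.7, 2.7], [-0.3, 1.91], [-1.27, 1.3], [0.12, 2.57], [-1.44, 4.58], [0.2, 2.03], [-3.05, 3.05]. Speed limits (rad/s): [2.79, 2.79, 3.14, 3.14, 3.14, 3.14, 3.14].

## Interface

Orientations are given as a unit quaternion [w, x, y, z].
In Python, from workcell import arm, eyes gives the robot as it stands.
- The arm moves only by the tool drive_tool, never from a script. Its argument "increments" is a list of rows, each a list of 7 numbers: the shift along the tool's x, y, z in m, then the turn, a rotation vector about the tool's x, y, z in units of 5 degrees (1.0 is 5 degrees), then the closure, from 0 (fully open) to 1 (shut). A call has 1 to 12 rows; each row shifts and turns the commanded pose from where the row before left it, along the tool's axes as they then stand; what a row does not reach is not made up. A row lasts 1/12 s, in which the tool goes at most 41.7 mm and 7.16 degrees, less where a joint would pass 70% of its speed; a pose out of reach is approached as far as the arm can. A call with a gripper value outside its range is refused whole. The fingers move at their own pace and stop on an object; "grip_force" is the grip in N (left out, the last holds). Time passes only in rows, so rows that do not move let the fingers close. It gives the time, the measured TCP pose, the force, the opening and the grip force at its end, in the units of the state.
- arm.state(): the state, without advancing time (a new reading comes with each control period).
- eyes.get_image(name): name is "scene" or "top" or "wrist"; returns (picture, depth): 480x640x3 uint8, red, green, blue; 480x640 float32, m along the optical axis (not along the pixel's ray), 0 where there is no reading.
- eyes.camera_info(name): a dict with "camera_matrix" (3x3 intrinsics, pixels), "dist_coeffs" ([k1, k2, p1, p2, k3] as OpenCV has them; the pictures are not rectified), "rvec" (rotation vector, rad) and "tvec" (3), from world to camera coordinates, as OpenCV has them. Camera axes: x right, y down, z forward; pixel columns grow to the right and rows downward; lengths in m; the calibration is good to about 2 mm. A picture is of the moment at which its call begins: read the wrist's pose just before it. camera_info takes no time and is no camera call; for the wrist camera it gives the pose at the moment of the call.
- arm.finish_job(): hands the job in; it is judged then, once.
Trained networks look in the newest picture that a camera, given by its name, has taken for a name from the list of things; names that differ only in an ending like _2 or _b are one class to them, and where a whole thing is asked for, a point or a joint stands for the part that bears it (a point fixed in the world has none). Each returns a list of dicts, best first, with "confidence" (0 to 1); they miss things now and then, are a little off and sometimes report something else, mostly with a low value. They report only what shows in the picture. A call takes as long as a camera call. They do not tell look-alikes from the thing itself.
- eyes.trace(camera, label): "region" (480x640 bool, what is visible of it) and "bbox" ([left, top, width, height] in pixels, round what is visible of it).
- eyes.pinpoint(camera, label): "location" ([column, row] in pixels: a listed point, or the origin of a listed thing).
The state is a dict: "t": time; "joints": joint angles; "qvel": joint speeds; "joint_torque": joint torques, N m; "eef_pos": TCP position; "orientation": TCP orientation; "force": force on the tool from outside, world axes, zero at the start; "moment": the same for the moment, N m; "grip_width": opening from 0.0 (shut) to 1.0 (fully open); "grip_force": force on a finger pad.
Only numpy, scipy, OpenCV 4.12 (cv2) and the standard library are available. Lean on these libraries where they do the work, as an engineer would, in place of code of your own. Each camera call takes 0.05 s, during which the arm holds its last target. There are 200 camera calls.

## Task

Open the spares tub on the sloping rack: its lid is tucked under a lip at the back, so tip the lid's front edge up, draw it out from under the lip, and lay it flat, grip upward, on the middle of the black rubber mat. Then put the loose drive coupling (the white flanged part with the upright hub) into the open tub, setting it down gently rather than dropping it. Leave the other things on the bench where they are.

Things in the scene. Friction and masses are not known exactly. Their poses are not given: they have to be found in the camera images.
- tub: Open grey plastic tub fixed on a sloping rack. Outer 130 (x) x 140 (y) x 80 (z) mm, walls and floor 5 mm. Origin: centre of its underside. Its z (its own upward axis) leans 0.5 rad (28.6 deg) from vertical towards its low front; x points from the low front wall to the high back wall.
- tub_lip (a point): Middle of the underside of the lip bar over the tub's back rim, tub (62.5, 0, 90.5) mm; axes as the tub's. The bar is 90 mm wide in y, 5 mm thick, spans tub x = 52 to 73 mm, 4.5 mm above the seated lid; the upright carrying it stands at x = 68 to 73 mm.
- lid: Loose white lid, 150 g: plate 128 (x) x 138 (y) x 6 mm on the tub's rim (tub z = 80 mm), back edge 12 mm under the lip. Origin: centre of the plate's underside; z out of its upper face, x to its back edge. An 8 mm deep rim under it (115 x 125 mm outside) sits in the mouth with 2.5 mm play, so it cannot slide or lift straight off. Laid down, it stands on that rim.
- lid_grip (a point): Point in the lid's solid upright grip rib, at lid (-40, 0, 30) mm, 6 mm below the rib's top; axes as the lid's. The rib stands on the lid's upper face near the front edge: 12 mm thick in x, 60 mm long in y, 30 mm high (lid z = 6 to 36 mm).
- lid_back (a point): Middle of the back edge of the lid plate's underside, lid (64, 0, 0) mm; axes as the lid's.
- tub_seat_back (a point): The point of the tub where lid_back lies when the lid is seated, tub (64, 0, 80) mm; axes as the tub's.
- mat: Flat black rubber mat, 190 (x) x 200 (y) x 3 mm, fixed to the bench, left or right of the rack. Origin: centre of its underside, on the bench.
- coupling: Loose white plastic drive coupling, 60 g, standing on the bench, across the rack from the mat: a round flange of 46 mm diameter, 14 mm high, and on it an upright round hub of 24 mm diameter up to 48 mm. Origin: centre of its underside; z up along the hub.
- spacer: Bystander: white plastic ring, 42 mm diameter, 14 mm high, about 100 mm beyond the coupling. Origin: centre of its underside.
- cap: Bystander: grey plastic disc, 34 mm diameter, 16 mm high, about 85 mm on the robot's side of the coupling. Origin: centre of its underside.
- can_left: Bystander: drink can, 66 mm diameter, 115 mm high, far left. Origin: centre of its underside.
- can_right: Bystander: drink can, 66 mm diameter, 115 mm high, far right. Origin: centre of its underside.
- coil: Bystander: steel vending coil lying on the bench in front of the rack, 55 mm diameter, 110 mm long along its y axis. Origin: on the bench under its middle.
- screwdriver: Bystander: screwdriver lying at the left edge of the work area, about 200 mm long. Origin: under its middle.
- coin_tube: Bystander: grey coin tube with a brass coin on top, 32 mm diameter, 94 mm high, standing at the right edge. Origin: centre of its underside.
Mind the look-alikes: they are no part of the job. Several things look just like the coupling: the one meant starts farthest to the robot's left.

How it is judged:
By the outcome, as a careful person would: the job done as asked, in the order asked, and still so for the second after the job is handed in, with the robot touching nothing.
It also fails if it takes over 67 s, if anything falls off the work surface, if the arm or the gripper's body presses on something with over 40 N, if the wrist force passes 120 N, or if a joint passes its speed limit or range.

## Working session

There is one attempt and no reset: what is moved stays moved. The work goes in short steps, Python scripts to look and compute and a tool call to move; the robot and the scene stay as the last step left them, time stands still between calls to the robot, and variables do not carry over. Pictures are saved under pics/ and viewed, at most 10 in all, crops included, and the job is handed in when it is done.

Besides the shell and the picture viewer there is one more tool, called after "Emit:" as name([rows], argument=value, ...), one row to a line, values as JSON. drive_tool: Moves the arm, as the interface text tells. Its arguments: {"type":"object","properties":{"increments":{"type":"array"},"grip_force":{"type":"number"}},"required":["increments"]}

```bash
mkdir -p pics; ls; cat > h.py <<'E'
import numpy as np, cv2
from workcell import arm, eyes
from scipy.spatial.transform import Rotation as R
def shot(n,f=None):
    im,d=eyes.get_image(n)
    if f: cv2.imwrite('pics/'+f,im[:,:,::-1])
    return im,d
def world(n,uv,depth):
    c=eyes.camera_info(n); K=np.array(c['camera_matrix'],float)
    p=cv2.undistortPoints(np.array(uv,float).reshape(-1,1,2),K,np.array(c['dist_coeffs'],float)).reshape(-1,2)
    z=np.array(depth,float).reshape(-1,1); P=np.hstack([p*z,z])
    M=cv2.Rodrigues(np.array(c['rvec'],float))[0]
    return (P-np.array(c['tvec'],float).ravel())@M
def cloud(n,d,mask):
    v,u=np.nonzero(mask&(d>0)); return world(n,np.c_[u,v],d[v,u])
def pose():
    s=arm.state(); q=np.array(s['orientation']); return np.array(s['eef_pos']),R.from_quat(q[[1,2,3,0]]),s
E
python3 - <<'E'
from h import *
print(arm.state())
for n in('top','scene'):
    im,d=shot(n,n+'1.png')
    for l in('tub','lid','mat','coupling','spacer','cap','coil','can_left','screwdriver','coin_tube'):
        for r in eyes.trace(n,l):
            if r['confidence']<.3: continue
            P=cloud(n,d,r['region'])
            if len(P): print(n,l,round(r['confidence'],2),r['bbox'],np.median(P,0).round(3),P.min(0).round(3),P.max(0).round(3))
E
```

```text
pics
{'t': 0.0, 'joints': array([-1.15369476,  0.3117148 ,  0.01402389,  1.51307799, -0.00440309,
        1.31919482, -0.02720588]), 'qvel': array([-0.00019312,  0.0004833 ,  0.00073434,  0.0005728 , -0.00013122,
       -0.00090048,  0.00047715]), 'joint_torque': array([ 1.36374517e-06, -3.79919386e+01,  1.45918750e-01, -2.30590779e+01,
        1.21643147e-02,  1.34899450e-02, -6.77286280e-06]), 'eef_pos': array([0.24323072, 0.49239644, 0.20171875]), 'orientation': array([-2.18216514e-04,  2.27374570e-01,  9.73806658e-01, -1.16177264e-03]), 'force': array([ 0.66931783, -0.87585824, -0.67393511]), 'moment': array([0.07948911, 0.04794861, 0.01920608]), 'grip_force': 0.0, 'grip_width': 1.0012614536282538}
top tub 0.91 [286.8, 192.3, 55.3, 17.2] [ 0.628 -0.012  0.146] [ 0.6   -0.083  0.072] [0.667 0.056 0.171]
top lid 0.83 [284.9, 202.1, 54.4, 51.8] [ 0.561 -0.021  0.122] [ 0.504 -0.1   -0.007] [0.639 0.052 0.16 ]
top mat 0.75 [151.0, 222.0, 71.5, 68.6] [0.494 0.329 0.003] [ 0.395  0.224 -0.009] [0.595 0.434 0.015]
top coupling 0.73 [441.9, 224.5, 15.2, 8.3] [ 0.585 -0.406  0.018] [ 0.56
[... 1333 characters left out ...]
3  0.   ] [ 0.532 -0.225  0.021]
scene spacer 0.6 [264.5, 238.7, 36.6, 33.4] [ 0.43  -0.038  0.01 ] [ 0.379 -0.074 -0.004] [0.514 0.03  0.129]
scene cap 0.54 [135.9, 344.4, 14.8, 14.6] [ 0.518 -0.43   0.017] [ 0.498 -0.447  0.001] [ 0.533 -0.414  0.022]
scene can_left 0.65 [440.7, 254.3, 34.1, 45.7] [0.735 0.279 0.095] [0.695 0.263 0.002] [0.758 0.323 0.124]
scene can_left 0.61 [272.2, 241.4, 76.7, 52.3] [ 0.554 -0.027  0.122] [ 0.421 -0.091 -0.001] [0.626 0.051 0.155]
scene screwdriver 0.67 [445.1, 198.9, 38.8, 19.1] [0.538 0.476 0.023] [0.494 0.444 0.002] [0.58  0.517 0.032]
scene coin_tube 0.69 [115.6, 396.6, 28.3, 24.9] [ 0.663 -0.485  0.075] [ 0.642 -0.502  0.003] [ 0.671 -0.472  0.1  ]
```

```bash
python3 - <<'E'
import cv2
a=cv2.imread('pics/top1.png')[140:320,90:490]; b=cv2.imread('pics/scene1.png')[170:430,90:490]
cv2.imwrite('pics/t.png',cv2.resize(a,(800,360),interpolation=2)); cv2.imwrite('pics/s.png',cv2.resize(b,(800,520),interpolation=2))
E
```

```text
(no output)
```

View pics/t.png

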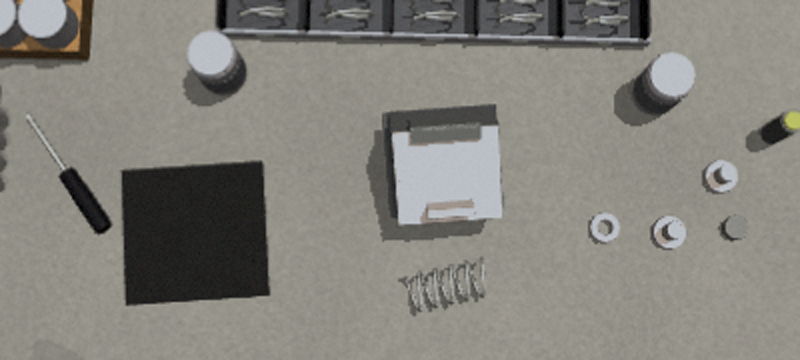

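View pics/s.png

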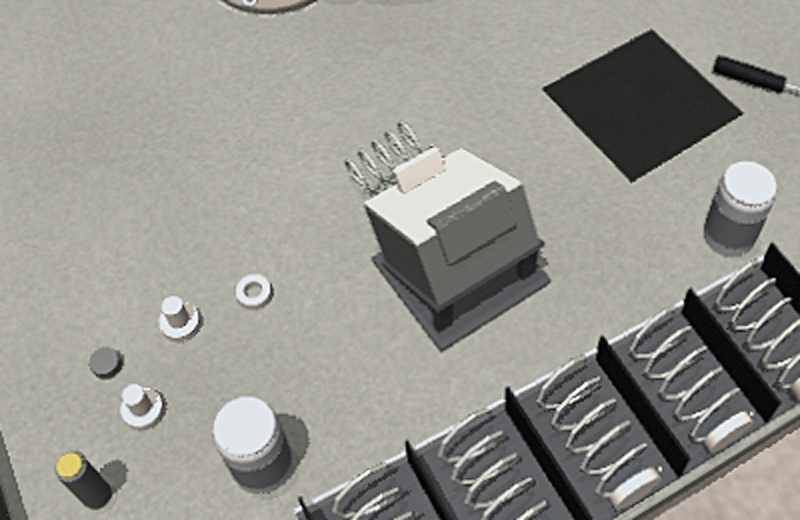

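The coupling meant is the one at about (0.51, -0.335), near pixel (668, 232) of the enlarged top view, because it is farther left than the other. The mat is on the left and the lid rib faces the robot. Next I fit the lid and mat poses.

```bash
cat >> h.py <<'E'
def lidfit(clouds,nmin=0.7):
    P=np.vstack(clouds); n0=np.array([-np.sin(.5),0,np.cos(.5)])
    h=P@n0; k=np.abs(h-np.median(h))<.012; Q=P[k]
    for _ in range(5):
        c=np.median(Q,0); n=np.linalg.svd(Q-Q.mean(0),full_matrices=False)[2][2]; n*=np.sign(n[2])
        Q=P[np.abs((P-Q.mean(0))@n)<.004]
    return Q,n
E
python3 - <<'E'
from h import *
C=[]
for n in('top','scene'):
    im,d=shot(n)
    r=eyes.trace(n,'lid')[0]; P=cloud(n,d,r['region']); C.append(P)
    Q,nn=lidfit([P]); print(n,len(Q),nn.round(3),'tilt',np.degrees(np.arccos(nn[2])),'yaw',np.degrees(np.arctan2(-nn[1],-nn[0])))
    x=np.array([np.cos(.5),0,np.sin(.5)]); 
    ey=np.array([0,1.,0]); uv=np.c_[Q@x,Q[:,1]]
    rc=cv2.minAreaRect((uv*1000).astype(np.float32)); print(rc, 'ctr',rc[0][0]/1000*x+np.r_[0,rc[0][1]/1000,0], 'h',np.median(Q@np.r_[-np.sin(.5),0,np.cos(.5)]))
    # rib
    n0=np.r_[-np.sin(.5),0,np.cos(.5)]; hh=P@n0-np.median(Q@n0); T=P[(hh>.024)&(hh<.036)]; print('rib',len(T),T.mean(0))
    for l in('lid_grip','lid_back','tub_lip','mat','coupling'):
        for p in eyes.pinpoint(n,l)[:2]:
            u,v=np.array(p['location']).round().astype(int); print(l,round(p['confidence'],2),p['location'],world(n,[p['location']],[d[v,u]]).round(4))
    r=eyes.trace(n,'mat')[0]; P=cloud(n,d,r['region']); rc=cv2.minAreaRect((P[:,:2]*1000).astype(np.float32)); print('mat',rc)
E
```

```text
top 1728 [-0.478 -0.045  0.877] tilt 28.710522689264785 yaw 5.351369582967153
((551.8208618164062, -20.596588134765625), (127.91195678710938, 137.63694763183594), 4.691258430480957) ctr [ 0.48426837 -0.02059659  0.26455701] h -0.16381703447202262
rib 105 [ 0.51497127 -0.02506472  0.12785458]
lid_grip 0.83 [315.2, 247.2] [[ 0.5115 -0.0257  0.1245]]
lid_back 0.63 [313.2, 202.2] [[ 0.6218 -0.0174  0.1645]]
tub_lip 0.55 [312.3, 208.4] [[ 0.6074 -0.0156  0.1559]]
mat 0.88 [189.4, 256.2] [[0.4933 0.3213 0.004 ]]
coupling 0.74 [422.7, 255.7] [[ 0.5032 -0.3242  0.0459]]
coupling 0.55 [451.2, 232.6] [[ 0.574  -0.4143  0.0127]]
mat ((495.4097900390625, 329.31744384765625), (191.66355895996094, 202.17910766601562), 5.242159366607666)
scene 1304 [-0.474 -0.051  0.879] tilt 28.445877844042606 yaw 6.189952018157956
((552.4443969726562, -20.201171875), (130.9286346435547, 137.78799438476562), 5.342148780822754) ctr [ 0.48481557 -0.02020117  0.26485595] h -0.1627108959014223
rib 108 [ 0.51716676 -0.02414596  0.12938683]
lid_grip 0.65 [297.1, 250.4] [[ 0.515  -0.0257  0.1272]]
lid_back 0.97 [323.4, 275.9] [[ 0.6239 -0.0191  0.1605]]
lid_back 0.58 [479.9, 218.4] [[0.5832 0.5021 0.0023]]
tub_lip 0.7 [323.2, 274.0] [[ 0.6236 -0.0194  0.1677]]
mat 0.86 [408.7, 217.7] [[0.4834 0.3319 0.0007]]
coupling 0.95 [162.0, 375.2] [[ 0.5989 -0.4076  0.0244]]
coupling 0.71 [178.5, 333.5] [[ 0.5162 -0.3401  0.0163]]
mat ((493.9750061035156, 328.95050048828125), (194.11326599121094, 204.40548706054688), 4.635118007659912)
```

```bash
cat >> h.py <<'E'
YAW=np.radians(5.2)
def tubR(yaw=None,tilt=.5):   # columns tub x,y,z in world
    return R.from_euler('z',YAW if yaw is None else yaw)*R.from_euler('y',-tilt)
def toolR(T,spin=0): # tool y along tub x, tool z = -tub z
    return T*R.from_matrix(np.array([[0,1,0],[1,0,0],[0,0,-1]]).T.astype(float))*R.from_euler('z',spin)
def plan(pos,rot,p0=None,r0=None):
    "turn first (rotvec in 5deg units), then shift in the new tool frame"
    p,r,s=pose()
    if p0 is not None: p,r=p0,r0
    rv=(r.inv()*rot).as_rotvec()/np.radians(5); sh=rot.inv().apply(np.array(pos)-p)
    print('turn',rv.round(2),'shift',sh.round(4),'|',np.linalg.norm(rv).round(1),np.linalg.norm(sh).round(3))
E
python3 - <<'E'
from h import *
T=tubR(); n=T.as_matrix()[:,2]
print(T.as_matrix().round(3))
plan(np.array([.516,-.0246,.13])+n*.14,toolR(T))
E
```

```text
[[ 0.874 -0.091 -0.477]
 [ 0.08   0.996 -0.043]
 [ 0.479 -0.     0.878]]
turn [-5.22 -2.92 11.45] shift [-0.5403  0.162   0.0315] | 12.9 0.565
```

Emit:
drive_tool([
  [0,0,0,-0.522,-0.292,1.145,0],
  [0,0,0,-0.522,-0.292,1.145,0],
  [0,0,0,-0.522,-0.292,1.145,0],
  [0,0,0,-0.522,-0.292,1.145,0],
  [0,0,0,-0.522,-0.292,1.145,0],
  [0,0,0,-0.522,-0.292,1.145,0],
  [0,0,0,-0.522,-0.292,1.145,0],
  [0,0,0,-0.522,-0.292,1.145,0],
  [0,0,0,-0.522,-0.292,1.145,0],
  [0,0,0,-0.522,-0.292,1.145,0],
])

```text
t: 2.73
eef_pos: [0.2433, 0.4931, 0.2033]
orientation: [0.167, 0.655, 0.714, 0.184]
force: [0.1, -0.5, 0.6]
grip_width: 1.001
grip_force: 0.0
```

Emit:
drive_tool([
  [-0.036,0.0108,0.0021,0,0,0,0],
  [-0.036,0.0108,0.0021,0,0,0,0],
  [-0.036,0.0108,0.0021,0,0,0,0],
  [-0.036,0.0108,0.0021,0,0,0,0],
  [-0.036,0.0108,0.0021,0,0,0,0],
  [-0.036,0.0108,0.0021,0,0,0,0],
  [-0.036,0.0108,0.0021,0,0,0,0],
  [-0.036,0.0108,0.0021,0,0,0,0],
  [-0.036,0.0108,0.0021,0,0,0,0],
  [-0.036,0.0108,0.0021,0,0,0,0],
])

```text
t: 3.57
eef_pos: [0.3555, 0.2162, 0.2292]
orientation: [0.161, 0.654, 0.717, 0.181]
force: [0.5, -0.1, 1.2]
grip_width: 1.002
grip_force: 0.0
```

Emit:
drive_tool([
  [-0.036,0.0108,0.0021,0,0,0,0],
  [-0.036,0.0108,0.0021,0,0,0,0],
  [-0.036,0.0108,0.0021,0,0,0,0],
  [-0.036,0.0108,0.0021,0,0,0,0],
  [-0.036,0.0108,0.0021,0,0,0,0],
  [0,0,0,0,0,0,0],
  [0,0,0,0,0,0,0],
])

```text
t: 4.15
eef_pos: [0.4349, 0.0726, 0.2349]
orientation: [0.161, 0.66, 0.714, 0.17]
force: [-0.2, 0.8, -0.8]
grip_width: 0.997
grip_force: 0.0
```

```bash
python3 - <<'E'
from h import *
p,r,s=pose(); print(p.round(4),s['t'],s['joints'].round(2),s['qvel'].round(3))
im,d=shot('wrist','w1.png'); 
R0=eyes.trace('wrist','lid'); 
for q in R0[:1]:
    P=cloud('wrist',d,q['region']); np.save('lidw.npy',P); print(q['confidence'],len(P))
    Q,n=lidfit([P]); yaw=np.arctan2(-n[1],-n[0]); print(n.round(4),np.degrees(np.arccos(n[2])),np.degrees(yaw),len(Q))
    T=tubR(yaw); L=T.inv().apply(Q); print('plane z',np.median(L[:,2]), np.percentile(L[:,:2],[.5,50,99.5],axis=0).round(4))
    print(cv2.minAreaRect((L[:,:2]*1000).astype(np.float32)))
    A=T.inv().apply(P); z0=np.median(L[:,2]); k=A[:,2]>z0+.027; B=A[k]; print('ribtop',len(B),np.percentile(B,[1,50,99],axis=0).round(4)); print(cv2.minAreaRect((B[:,:2]*1000).astype(np.float32)))
for l in('lid_grip','lid_back','tub_lip'):
    for p in eyes.pinpoint('wrist',l)[:1]: 
        u,v=np.array(p['location']).round().astype(int); print(l,p['confidence'],p['location'],world('wrist',[p['location']],[d[v,u]]).round(4))
E
```

```text
[0.4349 0.0726 0.2349] 4.15 [-0.26 -0.29 -0.03  2.15  0.13  0.83 -0.27] [-0.061  0.001 -0.077  0.01  -0.015 -0.001 -0.01 ]
0.61 17419
[-0.4777 -0.0492  0.8772] 28.697655089562954 5.879101913765628 16312
plane z -0.16184055621074867 [[ 0.4837 -0.1409]
 [ 0.5474 -0.0634]
 [ 0.6089 -0.0044]]
((547.1810913085938, -73.18708038330078), (128.4929656982422, 138.69631958007812), 0.05231863632798195)
ribtop 866 [[ 0.5016 -0.1015 -0.1343]
 [ 0.5076 -0.0709 -0.132 ]
 [ 0.5412  0.0223  0.037 ]]
((515.9906616210938, -35.13902282714844), (135.68646240234375, 24.041500091552734), 77.11832427978516)
lid_grip 0.87 [326.1, 342.0] [[ 0.5126 -0.0182  0.1275]]
lid_back 0.94 [435.4, 322.8] [[0.4463 0.0879 0.2997]]
```

View pics/w1.png

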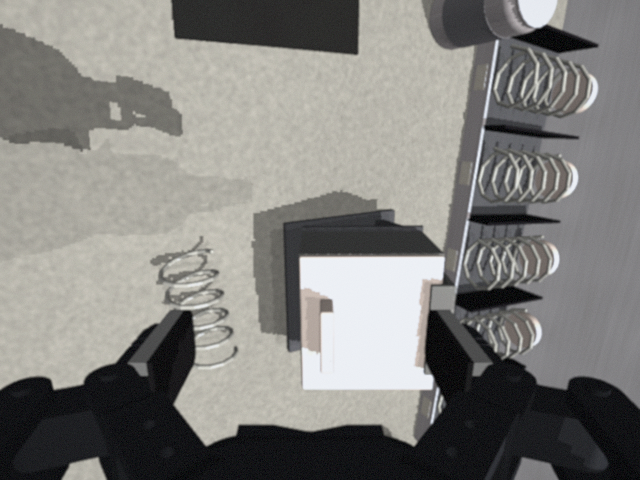

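```bash
cat >> h.py <<'E'
YAW=np.radians(5.85)
LID=np.array([.5472,-.0732,-.1678]) # lid origin seated, in tub axes through world origin
def lidpt(a): return tubR().apply(LID+np.array(a))
E
python3 - <<'E'
from h import *
print('grip',lidpt([-.04,0,.03]),'back',lidpt([.064,0,0]),'tub org',lidpt([0,0,-.08]))
plan(lidpt([-.04,0,.012+.07]),toolR(tubR()))
E
```

```text
grip [ 0.51597346 -0.02071758  0.12223376] back [ 0.62107459 -0.00994912  0.14576654] tub org [ 0.60335611 -0.01176452  0.0448767 ]
turn [-0.33  0.13 -0.08] shift [-0.1064  0.0093  0.0809] | 0.4 0.134
```

Emit:
drive_tool([
  [-0.018,0.0016,0.0135,-0.05,0.02,-0.01,0],
  [-0.018,0.0016,0.0135,-0.05,0.02,-0.01,0],
  [-0.018,0.0016,0.0135,-0.05,0.02,-0.01,0],
  [-0.018,0.0016,0.0135,-0.05,0.02,-0.01,0],
  [-0.018,0.0016,0.0135,-0.05,0.02,-0.01,0],
  [-0.018,0.0016,0.0135,-0.05,0.02,-0.01,0],
  [0,0,0,0,0,0,0],
  [0,0,0,0,0,0,0],
])

```text
t: 5.07
eef_pos: [0.4894, -0.027, 0.1668]
orientation: [0.165, 0.652, 0.718, 0.182]
force: [0.3, 0.8, -0.0]
grip_width: 1.0
grip_force: 0.0
```

```bash
python3 - <<'E'
from h import *
p,r,s=pose(); print(s['joints'].round(2),s['t'])
plan(lidpt([-.04,0,.013]),toolR(tubR()))
im,d=shot('wrist','w2.png'); T=tubR()
v,u=np.nonzero(d>0); W=world('wrist',np.c_[u,v],d[v,u]); L=T.inv().apply(W)-LID
pl=(abs(L[:,2]-.006)<.003)&(abs(L[:,0])<.075)&(abs(L[:,1])<.08); rb=(L[:,2]>.028)&(L[:,2]<.042)&(abs(L[:,0]+.04)<.02)&(abs(L[:,1])<.05)
for k in(pl,rb): print(k.sum(),np.percentile(L[k],[1,50,99],axis=0).round(4).tolist())
E
```

```text
[-0.27 -0.14  0.33  2.22 -0.06  0.57  0.21] 5.0667
turn [-0.05  0.03 -0.06] shift [0.0035 0.0024 0.0691] | 0.1 0.069
34116 [[-0.0623, -0.0708, 0.0052], [-0.0014, 0.0079, 0.0068], [0.0594, 0.0641, 0.0083]]
2000 [[-0.0454, -0.032, 0.0316], [-0.0395, -0.0007, 0.0366], [-0.0337, 0.0262, 0.0381]]
```

Emit:
drive_tool([
  [0.0001,0.0005,0.0137,0,0,0,0],
  [0.0001,0.0005,0.0137,0,0,0,0],
  [0.0001,0.0005,0.0137,0,0,0,0],
  [0.0001,0.0005,0.0137,0,0,0,0],
  [0.0001,0.0005,0.0137,0,0,0,0],
  [0,0,0,0,0,0,0.5],
], grip_force=60)

```text
t: 5.62
eef_pos: [0.524, -0.0214, 0.1072]
orientation: [0.164, 0.651, 0.719, 0.182]
force: [-1.6, -0.1, -0.6]
grip_width: 0.882
grip_force: 0.0
```

```bash
sed -i 's/LID=np.array.*/LID=np.array([.5472,-.0762,-.1672])/' h.py; python3 - <<'E'
from h import *
p,r,s=pose(); print(s['joints'].round(2),s['force'].round(1))
plan(lidpt([-.04,0,.012]),toolR(tubR()))
E
```

```text
[-0.29  0.03  0.37  2.24 -0.25  0.39  0.39] [-1.6 -0.1 -0.6]
turn [-0.06  0.01 -0.02] shift [-0.0016  0.0003  0.0004] | 0.1 0.002
```

Emit:
drive_tool([
  [0,0,0,0,0,0,1],
  [0,0,0,0,0,0,1],
  [0,0,0,0,0,0,1],
  [0,0,0,0,0,0,1],
  [0,0,0,0,0,0,1],
  [0,0,0,0,0,0,1],
  [0,0,0,0,0,0,1],
  [0,0,0,0,0,0,1],
], grip_force=60)

```text
t: 6.28
eef_pos: [0.5246, -0.0242, 0.1088]
orientation: [0.166, 0.652, 0.717, 0.182]
force: [0.1, -0.2, -0.8]
grip_width: -0.002
grip_force: 0.0
```

```bash
python3 - <<'E'
from h import *
p,r,s=pose(); T=tubR(); print(s['force'].round(1),s['moment'].round(2),s['grip_width'],s['grip_force'])
piv=lidpt([.064,0,0]); yax=T.as_matrix()[:,1]
# tip front up by th about lid_back (+y rotation lowers x? check sign), 2.4 deg rows
pp,rr=p,r
for i in range(5):
    D=R.from_rotvec(yax*np.radians(2.5)); p2=piv+D.apply(pp-piv); r2=D*rr
    print('row',rr.inv().apply(p2-pp).round(4),((rr.inv()*r2).as_rotvec()/np.radians(5)).round(2), 'dz',(p2-pp)[2].round(4)); pp,rr=p2,r2
E
```

```text
[ 0.1 -0.2 -0.8] [-0.08  0.47 -0.03] -0.0018050709231837096 0.0
row [-0.      0.0007 -0.0045] [ 0.5 -0.  -0. ] dz 0.0043
row [-0.      0.0007 -0.0045] [ 0.5 -0.  -0. ] dz 0.0043
row [-0.      0.0007 -0.0045] [ 0.5 -0.  -0. ] dz 0.0044
row [-0.      0.0007 -0.0045] [ 0.5 -0.  -0. ] dz 0.0044
row [-0.      0.0007 -0.0045] [ 0.5 -0.  -0. ] dz 0.0045
```

```bash
python3 - <<'E'
from h import *
shot('wrist','w3.png')
im,d=shot('scene'); c=im[200:340,220:400]
cv2.imwrite('pics/s3.png',cv2.resize(c[:,:,::-1],(720,560),interpolation=2))
E
```

```text
(no output)
```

View pics/w3.png

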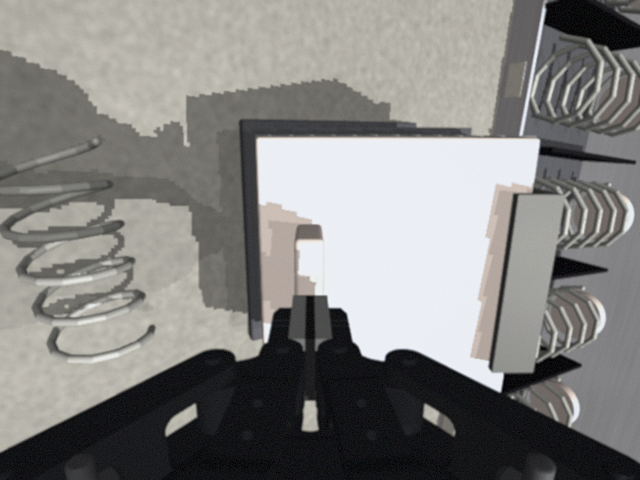

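View pics/s3.png

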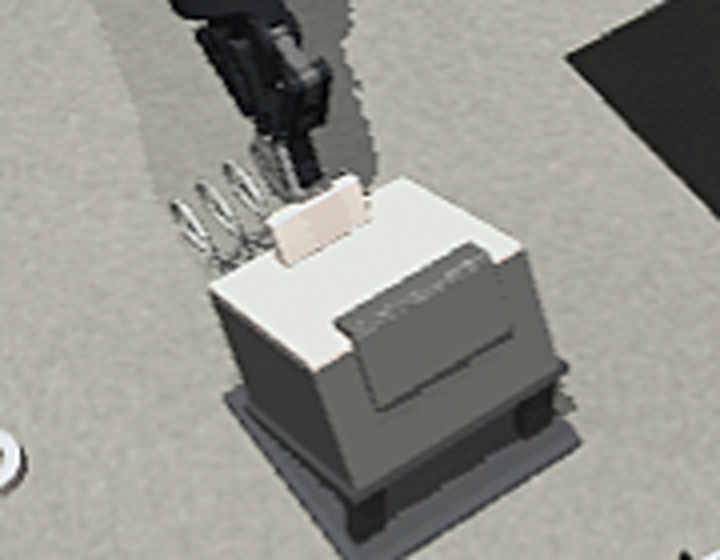

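The fingers shut on nothing. In w3 the tips, at about (310, 300), lie in line with the rib and seem to be above it, so I measure the tip position by depth.

```bash
python3 - <<'E'
from h import *
p,r,s=pose(); T=tubR(); print('tcp lid',(T.inv().apply(p)-LID).round(4), s['t'])
for n,box in(('scene',(285,305,225,250)),('wrist',(285,335,290,400)),('top',(300,330,225,265))):
    im,d=shot(n); x0,x1,y0,y1=box
    m=np.zeros(d.shape,bool); m[y0:y1,x0:x1]=1; m&=im.max(2)<(70 if n!='wrist' else 110)
    P=cloud(n,d,m); L=T.inv().apply(P)-LID; L=L[(L[:,2]>.0)&(abs(L[:,1])<.06)]
    if len(L): print(n,len(L),'min z pts',L[np.argsort(L[:,2])[:len(L)//10+3]].mean(0).round(4),np.percentile(L,[2,50,98],axis=0).round(4).tolist())
    v,u=np.nonzero(d>0); L=T.inv().apply(world(n,np.c_[u,v],d[v,u]))-LID
    for nm,k in(('plate',(abs(L[:,2]-.006)<.008)&(abs(L[:,0])<.06)&(abs(L[:,1])<.065)),('rib',(L[:,2]>.025)&(L[:,2]<.045)&(abs(L[:,0]+.04)<.012)&(abs(L[:,1])<.05)&(im.min(2)[v,u]>140))):
        if k.sum(): print('  ',nm,k.sum(),np.percentile(L[k],[3,50,97],axis=0).round(4).tolist())
E
```

```text
tcp lid [-0.0393 -0.0013  0.0136] 6.3833
scene 237 min z pts [-0.0328 -0.0005  0.0531] [[-0.0432, -0.0136, 0.0517], [-0.0229, -0.0059, 0.0942], [0.015, 0.01, 0.1201]]
   plate 1233 [[-0.0534, -0.0622, 0.0052], [-0.0022, -0.005, 0.0072], [0.0521, 0.0617, 0.0105]]
   rib 156 [[-0.0421, -0.0284, 0.0255], [-0.0344, -0.0043, 0.0332], [-0.0306, 0.025, 0.0383]]
wrist 4946 min z pts [-0.0402  0.0085  0.0524] [[-0.0476, -0.0085, 0.0495], [-0.0401, 0.0095, 0.0803], [-0.0325, 0.0158, 0.1127]]
   plate 46438 [[-0.0561, -0.0412, 0.0045], [0.0065, 0.0229, 0.0057], [0.053, 0.0625, 0.0071]]
   rib 1487 [[-0.0448, 0.0057, 0.0339], [-0.0398, 0.0173, 0.0355], [-0.0346, 0.0278, 0.0366]]
top 351 min z pts [-0.0161  0.0015  0.1029] [[-0.0247, -0.0217, 0.0961], [-0.0042, 0.0028, 0.1864], [0.0189, 0.0279, 0.2336]]
   plate 1814 [[-0.0542, -0.0618, 0.0008], [0.0047, 0.0021, 0.0058], [0.0538, 0.0615, 0.0118]]
   rib 55 [[-0.044, -0.0297, 0.0254], [-0.0378, 0.0145, 0.0352], [-0.0319, 0.0274, 0.0413]]
```

Scene and wrist depth agree that the real fingertips sit about 36 mm short of the reported TCP along tool z. The tips are at lid z of about 50 mm against a reported 14 mm, so I correct for this offset. I open, then advance about 36 mm and watch the force.

Emit:
drive_tool([
  [0,0,0,0,0,0,0.2],
  [0,0,0,0,0,0,0.2],
  [0,0,0,0,0,0,0.2],
  [0,0,0,0,0,0,0.2],
  [0,0,0,0,0,0,0.2],
  [0,0,0,0,0,0,0.2],
])

```text
t: 7.03
eef_pos: [0.5246, -0.0241, 0.1087]
orientation: [0.166, 0.652, 0.717, 0.182]
force: [0.1, -0.1, 0.3]
grip_width: 0.797
grip_force: 0.0
```

Emit:
drive_tool([
  [0,-0.0002,0.009,0,0,0,0.2],
  [0,-0.0002,0.009,0,0,0,0.2],
  [0,-0.0002,0.009,0,0,0,0.2],
  [0,0,0.009,0,0,0,0.2],
  [0,0,0,0,0,0,0.2],
])

```text
t: 7.45
eef_pos: [0.5406, -0.0224, 0.0752]
orientation: [0.165, 0.652, 0.718, 0.181]
force: [0.8, 1.0, 0.7]
grip_width: 0.8
grip_force: 0.0
```

```bash
python3 - <<'E'
from h import *
p,r,s=pose(); T=tubR(); print('tcp lid',(T.inv().apply(p)-LID).round(4), s['t'],s['joints'].round(2),s['force'].round(1),s['grip_width'])
for n,box in(('scene',(285,305,225,250)),('wrist',(150,500,270,420))):
    im,d=shot(n,n+'4.png'); x0,x1,y0,y1=box
    m=np.zeros(d.shape,bool); m[y0:y1,x0:x1]=1; m&=im.max(2)<110
    P=cloud(n,d,m); L=T.inv().apply(P)-LID; L=L[(L[:,2]>.0)&(abs(L[:,1])<.04)&(abs(L[:,0]+.04)<.06)]
    if len(L): print(n,len(L),np.percentile(L,[1,50,99],axis=0).round(4).tolist())
E
```

```text
tcp lid [-0.0412 -0.0012 -0.0235] 7.45 [-0.25  0.13  0.34  2.24 -0.42  0.31  0.54] [0.8 1.  0.7] 0.799804455409703
scene 330 [[-0.0806, -0.0172, 0.0223], [-0.0161, -0.0085, 0.0774], [0.0187, 0.0109, 0.1167]]
wrist 14310 [[-0.087, -0.0111, 0.0153], [-0.0141, 0.0097, 0.057], [0.0072, 0.0163, 0.0859]]
```

Emit:
drive_tool([
  [0,0,0,0,0,0,1],
  [0,0,0,0,0,0,1],
  [0,0,0,0,0,0,1],
  [0,0,0,0,0,0,1],
  [0,0,0,0,0,0,1],
  [0,0,0,0,0,0,1],
  [0,0,0,0,0,0,1],
], grip_force=60)

```text
t: 8.13
eef_pos: [0.5413, -0.0226, 0.0773]
orientation: [0.166, 0.652, 0.717, 0.183]
force: [-4.4, -0.2, 6.1]
grip_width: 0.126
grip_force: 59.2
```

```bash
cat >> h.py <<'E'
OFF=.0365 # true tips lie this far behind the reported TCP
E
python3 - <<'E'
from h import *
p,r,s=pose(); T=tubR(); print('tcp lid',(T.inv().apply(p)-LID).round(4),s['force'].round(1),s['moment'].round(2),s['grip_width'],s['grip_force'])
print('tilt tool',(toolR(T).inv()*r).as_rotvec(degrees=True).round(2))
piv=lidpt([.064,0,0]); yax=T.as_matrix()[:,1]; pp,rr=p,r
D=R.from_rotvec(yax*np.radians(2)); p2=piv+D.apply(pp-piv)
print('row',rr.inv().apply(p2-pp).round(4))
E
```

```text
tcp lid [-0.0396 -0.0014 -0.022 ] [-4.4 -0.2  6.1] [-0.08  0.63  0.06] 0.1261595085054471 59.233240485191345
tilt tool [ 0.1  -0.16  0.33]
row [-0.     -0.0007 -0.0036]
```

Emit:
drive_tool([
  [0,-0.0007,-0.0036,0.4,0,0,1],
  [0,-0.0007,-0.0036,0.4,0,0,1],
  [0,-0.0007,-0.0036,0.4,0,0,1],
  [0,-0.0007,-0.0036,0.4,0,0,1],
  [0,-0.0007,-0.0036,0.4,0,0,1],
  [0,-0.0007,-0.0036,0.4,0,0,1],
  [0,0,0,0,0,0,1],
])

```text
t: 8.72
eef_pos: [0.5296, -0.0237, 0.0957]
orientation: [0.097, 0.665, 0.733, 0.106]
force: [-3.4, 0.5, 1.3]
grip_width: 0.128
grip_force: 59.0
```

```bash
cat > chk.py <<'E'
from h import *
def chk(f=None):
    p,r,s=pose(); T=tubR(); print('t',s['t'],'tcp lid',(T.inv().apply(p)-LID).round(4),s['force'].round(1),s['moment'].round(2),s['grip_width'].round(3),s['grip_force'].round(0),s['joints'].round(2))
    n='scene'; im,d=shot(n,f); q=eyes.trace(n,'lid')
    if q:
        P=cloud(n,d,q[0]['region']); P=P[P[:,2]>.05]; L=T.inv().apply(P)-LID
        k=abs(L[:,0]-0.01)<.12; L=L[k]
        a=L[(L[:,0]>-.02)]; c=np.polyfit(a[:,0],a[:,2],1); e=np.abs(np.polyval(c,a[:,0])-a[:,2])<.004; c=np.polyfit(a[e,0],a[e,2],1)
        print('conf',q[0]['confidence'],'lid plate slope rel tub deg',np.degrees(np.arctan(c[0])).round(1),'z at x=50mm',np.polyval(c,.05).round(4),'x range',np.percentile(L[:,0],[1,99]).round(3))
chk('s5.png')
E
python3 chk.py
```

```text
Traceback (most recent call last):
  File "chk.py", line 10, in <module>
    chk('s5.png')
    ~~~^^^^^^^^^^
  File "chk.py", line 3, in chk
    p,r,s=pose(); T=tubR(); print('t',s['t'],'tcp lid',(T.inv().apply(p)-LID).round(4),s['force'].round(1),s['moment'].round(2),s['grip_width'].round(3),s['grip_force'].round(0),s['joints'].round(2))
                                                                                                                                ^^^^^^^^^^^^^^^^^^^^^
AttributeError: 'float' object has no attribute 'round'
```

```bash
sed -i "s/s\['grip_width'\].round(3),s\['grip_force'\].round(0)/s['grip_width']/" chk.py; python3 chk.py
```

```text
t 8.7167 tcp lid [-0.0411 -0.0013 -0.0002] [-3.4  0.5  1.3] [0.03 0.26 0.01] 0.12807621427761276 [-0.34  0.17  0.43  2.04 -0.19  0.67  0.3 ]
conf 0.94 lid plate slope rel tub deg -11.9 z at x=50mm 0.0101 x range [-0.056  0.066]
```

Emit:
drive_tool([
  [0,-0.005,0.0002,0,0,0,1],
  [0,-0.005,0,0,0,0,1],
  [0,-0.005,0,0,0,0,1],
  [0,-0.005,0,0,0,0,1],
  [0,-0.005,0,0,0,0,1],
  [0,0,0,0,0,0,1],
])

```text
t: 9.32
eef_pos: [0.5027, -0.0261, 0.0865]
orientation: [0.095, 0.666, 0.732, 0.105]
force: [-0.5, 0.1, -1.2]
grip_width: 0.129
grip_force: 58.5
```

```bash
python3 chk.py
```

```text
t 9.3167 tcp lid [-0.0692 -0.001   0.0046] [-0.5  0.1 -1.2] [-0.03  0.47 -0.  ] 0.12863706582538997 [-0.34  0.13  0.43  2.11 -0.18  0.64  0.3 ]
conf 0.91 lid plate slope rel tub deg -12.7 z at x=50mm 0.0078 x range [-0.082  0.038]
```

Emit:
drive_tool([
  [0,-0.002,-0.01,0,0,0,1],
  [0,-0.002,-0.01,0,0,0,1],
  [0,-0.002,-0.012,0,0,0,1],
  [0,-0.002,-0.012,0,0,0,1],
  [0,-0.002,-0.014,0.3,0,0,1],
  [0,0,-0.014,0.6,0,0,1],
  [0,0,-0.014,0.8,0,0,1],
  [0,0,-0.014,0.8,0,0,1],
  [0,0,-0.014,0.8,0,0,1],
  [0,0,0,0,0,0,1],
])

```text
t: 10.25
eef_pos: [0.4748, -0.0291, 0.1993]
orientation: [0.004, 0.672, 0.74, 0.002]
force: [0.2, -0.2, -0.0]
grip_width: 0.13
grip_force: 58.9
```

```bash
cat >> h.py <<'E'
MAT=np.array([.4947,.3291,.003]); MYAW=np.radians(5.0)
E
python3 - <<'E'
from h import *
p,r,s=pose(); print(s['joints'].round(2),s['force'].round(1),p.round(3), r.as_matrix()[:,2].round(3))
# seated tool-in-lid transform: at grasp tcp lid (-.0396,-.0014,-.022)
for yaw in (MYAW,):
    F=R.from_euler('z',yaw); rot=toolR(F)
    lid=MAT+[0,0,.008]   # underside of plate 8mm over mat top
    tcp=lid+F.apply([-.0396,-.0014,-.022]); print('final tcp',tcp.round(4))
    plan(tcp+[0,0,.13],rot); plan(tcp+[0,0,.02],rot)
E
```

```text
[-0.37  0.16  0.45  1.73 -0.07  1.26  0.2 ] [ 0.2 -0.2 -0. ] [ 0.475 -0.029  0.199] [ 0.009 -0.001 -1.   ]
final tcp [ 0.4554  0.3243 -0.011 ]
turn [0.1  0.02 0.11] shift [0.3537 0.0115 0.0803] | 0.1 0.363
turn [0.1  0.02 0.11] shift [0.3537 0.0115 0.1903] | 0.1 0.402
```

Emit:
drive_tool([
  [0.015,0.001,0,0.01,0,0.01,1],
  [0.03,0.001,0,0.01,0,0.01,1],
  [0.031,0.001,0,0.01,0,0.01,1],
  [0.031,0.001,0,0.01,0,0.01,1],
  [0.031,0.001,0,0.01,0,0.01,1],
  [0.031,0.001,0,0.01,0,0.01,1],
  [0.031,0.001,0,0.01,0,0.01,1],
  [0.031,0.001,0.01,0.01,0,0.01,1],
  [0.031,0.001,0.02,0.01,0,0.01,1],
  [0.031,0.001,0.02,0.01,0,0.01,1],
  [0.031,0.001,0.02,0.01,0,0.01,1],
  [0.03,0.001,0.01,0.01,0,0.01,1],
])

```text
t: 11.25
eef_pos: [0.4466, 0.3242, 0.113]
orientation: [-0.004, 0.676, 0.736, -0.005]
force: [-0.3, -0.8, -0.8]
grip_width: 0.131
grip_force: 58.8
```

Emit:
drive_tool([
  [0,0,0.015,0,0,0,1],
  [0,0,0.015,0,0,0,1],
  [0,0,0.015,0,0,0,1],
  [0,0,0.015,0,0,0,1],
  [0,0,0,0,0,0,1],
  [0,0,0,0,0,0,1],
])

```text
t: 11.75
eef_pos: [0.4472, 0.3232, 0.055]
orientation: [-0.003, 0.676, 0.736, -0.004]
force: [0.3, -0.2, 0.4]
grip_width: 0.13
grip_force: 58.8
```

```bash
cat > chk2.py <<'E'
from h import *
p,r,s=pose(); print('t',s['t'],s['force'].round(1),p.round(4))
F=R.from_euler('z',MYAW)
for n in('top','scene'):
    im,d=shot(n); q=eyes.trace(n,'lid')
    if not q: continue
    P=cloud(n,d,q[0]['region']); P=P[(P[:,2]<p[2]+.1)&(P[:,1]>.15)]
    Q=P
    m=np.median(P[:,2])
    Q=P[abs(P[:,2]-m)<.02]
    for _ in range(4):
        A=np.c_[Q[:,:2]-Q[:,:2].mean(0),np.ones(len(Q))]; c=np.linalg.lstsq(A,Q[:,2],rcond=None)[0]; Q=Q[abs(A@c-Q[:,2])<.005]
    rc=cv2.minAreaRect((Q[:,:2]*1000).astype(np.float32)); print(n,q[0]['confidence'],len(Q),'slopes deg',np.degrees(c[:2]).round(2),'z',c[2].round(4),rc)
plan(MAT+[0,0,.008]+F.apply([-.0396,-.0014,-.022]),toolR(F))
E
python3 chk2.py
```

```text
t 11.75 [ 0.3 -0.2  0.4] [0.4472 0.3232 0.055 ]
top 0.65 1169 slopes deg [-1.14  0.02] z 0.0818 ((487.7987365722656, 318.7152404785156), (128.04286193847656, 122.47541809082031), 4.737555503845215)
scene 0.88 1681 slopes deg [-0.66  0.07] z 0.085 ((489.4456787109375, 328.2232360839844), (128.80406188964844, 143.1487274169922), 3.824536085128784)
turn [-0.09 -0.02 -0.03] shift [-0.0009  0.0061  0.0679] | 0.1 0.068
```

Emit:
drive_tool([
  [0,0.002,0.013,-0.05,0,0,1],
  [0,0.002,0.013,-0.04,0,0,1],
  [0,0.002,0.013,0,0,0,1],
  [0,0,0.01,0,0,0,1],
  [0,0,0.008,0,0,0,1],
  [0,0,0.003,0,0,0,1],
  [0,0,0,0,0,0,1],
])

```text
t: 12.53
eef_pos: [0.4534, 0.3243, -0.0052]
orientation: [-0.001, 0.676, 0.737, -0.002]
force: [0.0, -0.1, -2.1]
grip_width: 0.132
grip_force: 59.0
```

Emit:
drive_tool([
  [0,0,0.0015,0,0,0,1],
  [0,0,0.0015,0,0,0,1],
  [0,0,0,0,0,0,1],
])

```text
t: 12.78
eef_pos: [0.4542, 0.3248, -0.0073]
orientation: [-0.001, 0.676, 0.737, -0.001]
force: [0.3, 0.2, -0.4]
grip_width: 0.129
grip_force: 59.0
```

```bash
python3 chk2.py
```

```text
t 12.7833 [ 0.3  0.2 -0.4] [ 0.4542  0.3248 -0.0073]
top 0.8 1015 slopes deg [ 0.02 -0.27] z 0.0202 ((494.5096740722656, 317.4331970214844), (128.1531982421875, 117.01490020751953), 5.012117385864258)
scene 0.8 1605 slopes deg [-0.15  0.04] z 0.0212 ((493.30010986328125, 327.862060546875), (131.51231384277344, 143.38381958007812), 4.159812927246094)
turn [-0.02 -0.   -0.02] shift [-0.0006  0.0012  0.0037] | 0.0 0.004
```

Emit:
drive_tool([
  [0,0,0.001,0,0,0,1],
  [0,0,0.001,0,0,0,1],
  [0,0,0.001,0,0,0,1],
  [0,0,0,0,0,0,1],
])

```text
t: 13.32
eef_pos: [0.454, 0.3247, -0.0102]
orientation: [-0.001, 0.676, 0.737, -0.001]
force: [-1.2, -0.7, 2.5]
grip_width: 0.13
grip_force: 59.5
```

Emit:
drive_tool([
  [0,0,0.001,0,0,0,1],
  [0,0,0,0,0,0,1],
])

```text
t: 13.48
eef_pos: [0.454, 0.3247, -0.0102]
orientation: [-0.001, 0.676, 0.737, -0.001]
force: [-3.6, -1.7, 8.7]
grip_width: 0.123
grip_force: 60.5
```

Contact shows as +8.7 N on the mat. I release and retreat straight up.

Emit:
drive_tool([
  [0,0,0,0,0,0,0.3],
  [0,0,0,0,0,0,0.3],
  [0,0,0,0,0,0,0.3],
  [0,0,0,0,0,0,0.3],
  [0,0,0,0,0,0,0.3],
  [0,0,-0.01,0,0,0,0.3],
  [0,0,-0.02,0,0,0,0.3],
  [0,0,-0.03,0,0,0,0.3],
  [0,0,-0.04,0,0,0,0.3],
  [0,0,-0.04,0,0,0,0.3],
  [0,0,-0.04,0,0,0,0.3],
  [0,0,-0.04,0,0,0,0.3],
])

```text
t: 14.48
eef_pos: [0.4543, 0.3243, 0.2112]
orientation: [-0.001, 0.676, 0.736, -0.0]
force: [2.0, 1.0, -0.9]
grip_width: 0.701
grip_force: 0.0
```

```bash
python3 chk2.py; python3 - <<'E'
from h import *
p,r,s=pose(); print(p,s['joints'].round(2))
for n in('top','scene'):
    im,d=shot(n)
    for q in eyes.trace(n,'coupling'):
        P=cloud(n,d,q['region']); 
        if q['confidence']<.3 or not len(P): continue
        f=P[(P[:,2]<.02)&(P[:,2]>.009)]; h=P[(P[:,2]>.04)&(P[:,2]<.056)]
        print(n,q['confidence'],[cv2.minEnclosingCircle((a[:,:2]*1000).astype(np.float32)) for a in(f,h) if len(a)], h.mean(0).round(4) if len(h) else '')
E
```

```text
t 14.4833 [ 2.   1.  -0.9] [0.4543 0.3243 0.2112]
top 0.92 1511 slopes deg [-0.05  0.  ] z 0.0174 ((493.854248046875, 318.83062744140625), (128.08241271972656, 121.11897277832031), 5.006405830383301)
scene 0.74 1700 slopes deg [-0.22  0.17] z 0.0185 ((493.33868408203125, 328.0872802734375), (130.005859375, 142.2664794921875), 4.828464508056641)
turn [ 0.01 -0.03 -0.03] shift [-9.000e-04 -1.000e-04  2.216e-01] | 0.0 0.222
[0.45536111 0.32516422 0.2105569 ] [-0.81  0.33  0.22  1.48 -0.07  1.34 -0.5 ]
top 0.52 [((588.3373413085938, -410.8671569824219), 22.879037857055664), ((586.8028564453125, -411.1968078613281), 12.566153526306152)] [ 0.5875 -0.4106  0.0477]
scene 0.77 [((588.748046875, -409.4400329589844), 23.15001678466797), ((588.052490234375, -410.6249694824219), 12.677193641662598)] [ 0.5895 -0.4103  0.0484]
```

Emit:
drive_tool([
  [-0.025,0,0,0,0,0,0.3],
  [-0.034,0,0,0,0,0,0.3],
  [-0.034,0,0,0,0,0,0.3],
  [-0.034,0,0,0,0,0,0.3],
  [-0.034,0,0,0,0,0,0.3],
  [-0.034,0,0,0,0,0,0.3],
  [-0.034,0,0,0,0,0,0.3],
  [-0.034,0,0,0,0,0,0.3],
  [-0.034,0,0,0,0,0,0.3],
  [-0.034,0,0,0,0,0,0.3],
  [-0.034,0,0,0,0,0,0.3],
  [-0.034,0,0,0,0,0,0.3],
])

```text
t: 15.88
eef_pos: [0.4873, -0.0743, 0.2071]
orientation: [-0.002, 0.676, 0.737, -0.002]
force: [0.3, -0.6, 0.3]
grip_width: 0.696
grip_force: 0.0
```

Emit:
drive_tool([
  [-0.034,0,0,0,0,0,0.3],
  [-0.034,0,0,0,0,0,0.3],
  [-0.034,0,0,0,0,0,0.3],
  [-0.034,0,0,0,0,0,0.3],
  [-0.034,0,0,0,0,0,0.3],
  [-0.034,0,0,0,0,0,0.3],
  [-0.034,0,0,0,0,0,0.3],
  [-0.024,0,0,0,0,0,0.3],
  [0,0,0,0,0,1.2,0.3],
  [0,0,0,0,0,1.2,0.3],
  [0,0,0,0,0,0,0.3],
])

```text
t: 16.8
eef_pos: [0.5096, -0.3342, 0.2063]
orientation: [-0.002, 0.751, 0.661, -0.002]
force: [0.8, -0.5, 0.3]
grip_width: 0.699
grip_force: 0.0
```

```bash
cat > cp.py <<'E'
from h import *
p,r,s=pose(); print('t',s['t'],p.round(4),s['joints'].round(2)); tip=p-OFF*r.as_matrix()[:,2]; print('tip',tip.round(4))
for n in('wrist','top','scene'):
    im,d=shot(n,n+'cp.png')
    for q in eyes.trace(n,'coupling')[:3]:
        P=cloud(n,d,q['region']); 
        if q['confidence']<.2 or not len(P): continue
        f=P[(P[:,2]<.02)&(P[:,2]>.009)]; h=P[(P[:,2]>.042)&(P[:,2]<.056)]
        print(n,round(q['confidence'],2),[cv2.minEnclosingCircle((a[:,:2]*1000).astype(np.float32)) for a in(f,h) if len(a)], h.mean(0).round(4) if len(h) else P.mean(0).round(3))
E
python3 cp.py
```

```text
t 16.8 [ 0.5096 -0.3342  0.2063] [ 0.15  0.49  0.63  1.34 -0.28  1.41  0.64]
tip [ 0.5099 -0.3343  0.2428]
wrist 0.79 [((589.0016479492188, -409.7423400878906), 22.639694213867188), ((589.5932006835938, -410.3726806640625), 12.270895957946777)] [ 0.5889 -0.4085  0.0483]
wrist 0.58 [((507.87548828125, -335.98004150390625), 22.992544174194336), ((507.6515197753906, -335.7561950683594), 12.006571769714355)] [ 0.5077 -0.3353  0.0483]
top 0.64 [((507.67755126953125, -335.2443542480469), 22.08262062072754), ((507.9384765625, -335.4020690917969), 12.435956954956055)] [ 0.507  -0.336   0.0478]
top 0.27 [((559.7572021484375, -21.5474853515625), 63.04941177368164), ((575.434326171875, -19.8703670501709), 77.18839263916016)] [ 0.5886 -0.0188  0.049 ]
scene 0.85 [((589.0697021484375, -409.70233154296875), 23.399595260620117), ((588.2249755859375, -410.2152099609375), 12.501130104064941)] [ 0.5891 -0.4107  0.0487]
scene 0.63 [((516.0823974609375, -429.2524719238281), 17.788074493408203)] [ 0.518 -0.429  0.016]
scene 0.62 [((507.66253662109375, -336.036865234375), 23.595823287963867), ((506.7402038574219, -336.05389404296875), 12.837906837463379)] [ 0.5086 -0.3357  0.0488]
```

Emit:
drive_tool([
  [0,0,0.01,0,0,1.3,0.4],
  [0,0,0.01,0,0,1.3,0.4],
  [0,0,0.01,0,0,1.3,0.4],
  [0,0,0.01,0,0,1.3,0.4],
  [0,0,0.01,0,0,1.3,0.4],
  [0,0,0.01,0,0,1.3,0.4],
  [0,0,0.01,0,0,1.3,0.4],
  [0,0,0.01,0,0,1.3,0.4],
  [0,0,0.01,0,0,1.3,0.4],
  [0,0,0.01,0,0,1.3,0.4],
  [0,0,0.01,0,0,1.3,0.4],
  [0,0,0.01,0,0,1.3,0.4],
])

```text
t: 18.1
eef_pos: [0.5107, -0.3335, 0.088]
orientation: [-0.0, 0.999, 0.041, -0.001]
force: [1.0, 0.5, -1.4]
grip_width: 0.599
grip_force: 0.0
```

```bash
cat >> h.py <<'E'
CP=np.array([.5077,-.3357,0])
E
python3 - <<'E'
from h import *
p,r,s=pose(); print(s['joints'].round(2),s['grip_width'])
F=R.from_euler('z',YAW)
plan(CP+[0,0,.019-OFF],toolR(F,np.pi/2))
E
```

```text
[-0.01  0.65  0.89  1.53 -0.53  1.22 -0.53] 0.5986764732445371
turn [-0.    0.02 -0.24] shift [-0.0032  0.0019  0.1055] | 0.2 0.106
```

Emit:
drive_tool([
  [-0.0016,0.0009,0.02,0,0,-0.12,0.4],
  [-0.0016,0.001,0.02,0,0,-0.12,0.4],
  [0,0,0.02,0,0,0,0.4],
  [0,0,0.018,0,0,0,0.4],
  [0,0,0.012,0,0,0,0.4],
  [0,0,0.009,0,0,0,0.4],
  [0,0,0.006,0,0,0,0.4],
  [0,0,0,0,0,0,0.4],
], grip_force=30)

```text
t: 18.77
eef_pos: [0.5068, -0.3356, -0.0176]
orientation: [-0.0, 0.999, 0.053, -0.002]
force: [0.0, -0.8, 0.4]
grip_width: 0.599
grip_force: 0.0
```

Emit:
drive_tool([
  [0,0,0,0,0,0,1],
  [0,0,0,0,0,0,1],
  [0,0,0,0,0,0,1],
  [0,0,0,0,0,0,1],
  [0,0,0,0,0,0,1],
  [0,0,0,0,0,0,1],
], grip_force=30)

```text
t: 19.27
eef_pos: [0.5086, -0.3368, -0.0142]
orientation: [0.001, 0.999, 0.053, 0.0]
force: [-0.5, 1.6, 5.0]
grip_width: 0.264
grip_force: 31.9
```

```bash
python3 - <<'E'
from h import *
p,r,s=pose(); print(s['joints'].round(2),p.round(4),s['force'].round(1),s['grip_width'],s['grip_force'])
plan(CP+[0,0,.019-OFF],toolR(R.from_euler('z',YAW),np.pi/2))
E
```

```text
[ 0.04  0.76  0.81  1.62 -0.62  1.03 -0.43] [ 0.5086 -0.3368 -0.0142] [-0.5  1.6  5. ] 0.2644485385296474 31.86630339000658
turn [ 0.01 -0.01  0.05] shift [-0.0008 -0.0012  0.0033] | 0.1 0.004
```

Gripped: the opening is 22.5 mm for the 24 mm hub. I lift it and re-measure the open tub.

Emit:
drive_tool([
  [0,0,-0.01,0,0,0,1],
  [0,0,-0.02,0,0,0,1],
  [0,0,-0.03,0,0,0,1],
  [0,0,-0.035,0,0,0,1],
  [0,0,-0.035,0,0,0,1],
  [0,0,-0.035,0,0,0,1],
  [0,0,-0.035,0,0,0,1],
  [0,0,-0.02,0,0,0,1],
  [0,0,0,0,0,0,1],
  [0,0,0,0,0,0,1],
])

```text
t: 20.1
eef_pos: [0.5081, -0.3373, 0.2059]
orientation: [0.001, 0.999, 0.053, 0.001]
force: [0.6, -0.4, -1.0]
grip_width: 0.265
grip_force: 30.2
```

```bash
python3 - <<'E'
from h import *
p,r,s=pose(); print('t',s['t'],p.round(4),s['joints'].round(2),s['grip_width'],s['force'].round(1))
T=tubR(); tub=LID-[0,0,.08]
for n in('top','scene'):
    im,d=shot(n,n+'7.png'); v,u=np.nonzero(d>0); L=T.inv().apply(world(n,np.c_[u,v],d[v,u]))-tub
    k=(abs(L[:,0])<.08)&(abs(L[:,1])<.085)&(L[:,2]>-.01)&(L[:,2]<.11); L=L[k]
    rim=L[(abs(L[:,2]-.08)<.004)]; print(n,'rim',len(rim),np.percentile(rim,[2,98],axis=0).round(4).tolist())
    fl=L[(abs(L[:,2]-.005)<.008)&(abs(L[:,0])<.05)&(abs(L[:,1])<.055)]; print(' floor',len(fl),np.median(fl,0).round(4))
    fw=rim[(rim[:,0]<-.05)]; print(' front rim x',np.percentile(fw[:,0],[5,50,95]).round(4) if len(fw) else '')
    h,e=np.histogram(L[:,2],bins=np.arange(-.01,.11,.01)); print(h)
F=R.from_euler('z',YAW)
q=R.from_quat(np.r_[0,0,0,1]); rot=toolR(T,np.pi/2)
a=np.array([-.030,0,.005])
o=.0142
for up in(.115,.003,0):
    tgt=T.apply(tub+a+[0,0,up])+o*rot.as_matrix()[:,2]; print(up,tgt.round(4)); plan(tgt,rot)
tgt=T.apply(tub+a+[0,0,.115])+o*rot.as_matrix()[:,2]; print('shift in present frame',r.inv().apply(tgt-p).round(4))
E
```

```text
t 20.1 [ 0.5081 -0.3373  0.2059] [-0.02  0.56  0.94  1.36 -0.45  1.44 -0.56] 0.2651239076279819 [ 0.6 -0.4 -1. ]
top rim 324 [[-0.0643, -0.0713, 0.0763], [0.074, 0.0679, 0.0836]]
 floor 1005 [-0.0123  0.0014  0.0045]
 front rim x [-0.0644 -0.0609 -0.0573]
[ 212 1362  189   93   93  123  138  139  293  193  271]
scene rim 536 [[-0.0644, -0.0702, 0.0762], [0.0747, 0.0678, 0.0834]]
 floor 0 [nan nan nan]
 front rim x [-0.0648 -0.0599 -0.0548]
[195 385 322 369 446 375 495 518 592 366 317]
0.115 [ 0.5267 -0.0226  0.1239]
turn [-0.03  5.77  0.04] shift [ 0.0073 -0.3093  0.0938] | 5.8 0.323
0.003 [ 0.5801 -0.0172  0.0256]
turn [-0.03  5.77  0.04] shift [ 0.0073 -0.3093  0.2058] | 5.8 0.372
0 [ 0.5816 -0.017   0.0229]
turn [-0.03  5.77  0.04] shift [ 0.0073 -0.3093  0.2088] | 5.8 0.373
shift in present frame [ 0.0516 -0.3112  0.0812]
  return _methods._mean(a, axis=axis, dtype=dtype,
  ret = um.true_divide(
```

Emit:
drive_tool([
  [0,-0.02,0,0,0,0,1],
  [0,-0.03,0,0,0,0,1],
  [0,-0.033,0,0,0,0,1],
  [0,-0.033,0,0,0,0,1],
  [0,-0.033,0,0,0,0,1],
  [0,-0.033,0,0,0,0,1],
  [0,-0.033,0,0,0,0,1],
  [0,-0.033,0,0,0,0,1],
  [0,-0.033,0,0,0,0,1],
  [0,-0.02,0,0,0,0,1],
  [0,-0.01,0,0,0,0,1],
])

```text
t: 21.12
eef_pos: [0.473, -0.0218, 0.2015]
orientation: [-0.001, 0.998, 0.056, -0.003]
force: [0.9, -0.1, 0.1]
grip_width: 0.262
grip_force: 30.4
```

Emit:
drive_tool([
  [0.007,0,0,0,0.82,0,1],
  [0.007,0,0,0,0.82,0,1],
  [0.007,0,0,0,0.82,0,1],
  [0.007,0,0,0,0.82,0,1],
  [0,0,0,0,0.82,0,1],
  [0,0,0,0,0.82,0,1],
  [0,0,0,0,0.82,0,1],
  [0,0,0,0,0,0,1],
])

```text
t: 21.78
eef_pos: [0.4955, -0.0233, 0.2006]
orientation: [-0.014, 0.969, 0.052, 0.242]
force: [-1.9, 0.6, -1.9]
grip_width: 0.264
grip_force: 30.4
```

```bash
cat > pl.py <<'E'
from h import *
p,r,s=pose(); print('t',s['t'],p.round(4),s['joints'].round(2),s['grip_width'],s['force'].round(1))
T=tubR(); tub=LID-[0,0,.08]; rot=toolR(T,np.pi/2)
print('origin in tub',(T.inv().apply(p-.0142*r.as_matrix()[:,2])-tub).round(4))
for up in(.115,.008,0):
    plan(T.apply(tub+[-.030,-.001,.005+up])+.0142*rot.as_matrix()[:,2],rot)
E
python3 pl.py; python3 - <<'E'
from h import *
im,d=shot('wrist','w8.png')
E
```

```text
t 21.7833 [ 0.4955 -0.0233  0.2006] [-0.88 -0.27  0.81  2.16  0.26  0.7  -1.66] 0.26392343549299196 [-1.9  0.6 -1.9]
origin in tub [-0.0203  0.0024  0.2022]
turn [-0.06  0.13  0.05] shift [-0.0095  0.0035  0.0822] | 0.1 0.083
turn [-0.06  0.13  0.05] shift [-0.0095  0.0035  0.1892] | 0.1 0.19
turn [-0.06  0.13  0.05] shift [-0.0095  0.0035  0.1972] | 0.1 0.197
```

View pics/w8.png

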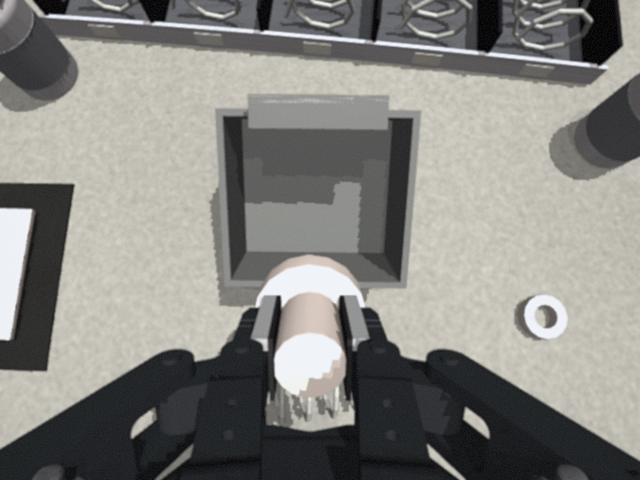

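Emit:
drive_tool([
  [-0.003,0.001,0.01,-0.02,0.04,0.02,1],
  [-0.003,0.001,0.02,-0.02,0.04,0.02,1],
  [-0.0035,0.0015,0.02,-0.02,0.05,0.01,1],
  [0,0,0.02,0,0,0,1],
  [0,0,0.01,0,0,0,1],
  [0,0,0,0,0,0,1],
])

```text
t: 22.33
eef_pos: [0.5336, -0.0254, 0.1308]
orientation: [-0.009, 0.967, 0.048, 0.251]
force: [-0.5, 0.7, 0.1]
grip_width: 0.266
grip_force: 30.4
```

```bash
python3 pl.py
```

```text
t 22.3333 [ 0.5336 -0.0254  0.1308] [-1.13 -0.03  1.21  2.22 -0.13  0.44 -1.28] 0.26607610359521283 [-0.5  0.7  0.1]
origin in tub [-0.021  -0.0034  0.123 ]
turn [ 0.1  -0.08  0.  ] shift [-0.0091 -0.0025  0.003 ] | 0.1 0.01
turn [ 0.1  -0.08  0.  ] shift [-0.0091 -0.0025  0.11  ] | 0.1 0.11
turn [ 0.1  -0.08  0.  ] shift [-0.0091 -0.0025  0.118 ] | 0.1 0.118
```

Emit:
drive_tool([
  [-0.003,-0.001,0.01,0.03,-0.03,0,1],
  [-0.003,-0.001,0.01,0.03,-0.03,0,1],
  [-0.003,0,0.01,0.03,0,0,1],
  [0,0,0,0,0,0,1],
])

```text
t: 22.67
eef_pos: [0.5391, -0.0219, 0.1001]
orientation: [-0.014, 0.968, 0.05, 0.247]
force: [0.4, 0.5, -0.5]
grip_width: 0.268
grip_force: 30.5
```

```bash
python3 pl.py
```

```text
t 22.6667 [ 0.5391 -0.0219  0.1001] [-0.98  0.13  1.15  2.24 -0.61  0.42 -0.83] 0.26755772079248885 [ 0.4  0.5 -0.5]
origin in tub [-0.0305 -0.0006  0.0932]
turn [-0.03 -0.01  0.  ] shift [ 0.0005  0.0005 -0.0268] | 0.0 0.027
turn [-0.03 -0.01  0.  ] shift [0.0005 0.0005 0.0802] | 0.0 0.08
turn [-0.03 -0.01  0.  ] shift [0.0005 0.0005 0.0882] | 0.0 0.088
```

Emit:
drive_tool([
  [0,0,0.01,0,0,0,1],
  [0,0,0.01,0,0,0,1],
  [0,0,0.01,0,0,0,1],
  [0,0,0.01,0,0,0,1],
  [0,0,0,0,0,0,1],
])

```text
t: 23.08
eef_pos: [0.5591, -0.0189, 0.0661]
orientation: [-0.015, 0.967, 0.05, 0.248]
force: [0.2, 0.8, -0.2]
grip_width: 0.265
grip_force: 30.5
```

```bash
python3 pl.py
```

```text
t 23.0833 [ 0.5591 -0.0189  0.0661] [-0.75  0.26  0.93  2.23 -0.92  0.4  -0.55] 0.2647526830203358 [ 0.2  0.8 -0.2]
origin in tub [-0.0291  0.0003  0.0537]
turn [-0.06 -0.04  0.01] shift [-0.001   0.0014 -0.0663] | 0.1 0.066
turn [-0.06 -0.04  0.01] shift [-0.001   0.0014  0.0407] | 0.1 0.041
turn [-0.06 -0.04  0.01] shift [-0.001   0.0014  0.0487] | 0.1 0.049
```

Emit:
drive_tool([
  [-0.0005,0.0005,0.01,0,0,0,1],
  [-0.0005,0.0005,0.01,0,0,0,1],
  [0,0,0.01,0,0,0,1],
  [0,0,0.008,0,0,0,1],
  [0,0,0.004,0,0,0,1],
  [0,0,0,0,0,0,1],
])

```text
t: 23.58
eef_pos: [0.5785, -0.0179, 0.0296]
orientation: [-0.015, 0.967, 0.05, 0.249]
force: [0.2, -0.8, -0.4]
grip_width: 0.264
grip_force: 30.5
```

Emit:
drive_tool([
  [0,0,0.0015,0,0,0,1],
  [0,0,0.001,0,0,0,1],
  [0,0,0,0,0,0,1],
])

```text
t: 23.83
eef_pos: [0.5793, -0.0181, 0.0275]
orientation: [-0.015, 0.967, 0.05, 0.249]
force: [0.1, -0.0, -0.8]
grip_width: 0.265
grip_force: 30.5
```

```bash
python3 pl.py
```

```text
t 23.8333 [ 0.5793 -0.0181  0.0275] [-0.57  0.36  0.75  2.21 -1.19  0.36 -0.31] 0.2645657418166697 [ 0.1 -0.  -0.8]
origin in tub [-0.0299 -0.0009  0.0101]
turn [-0.06 -0.06 -0.01] shift [-1.000e-04  1.000e-04 -1.099e-01] | 0.1 0.11
turn [-0.06 -0.06 -0.01] shift [-0.0001  0.0001 -0.0029] | 0.1 0.003
turn [-0.06 -0.06 -0.01] shift [-0.0001  0.0001  0.0051] | 0.1 0.005
```

Emit:
drive_tool([
  [0,0,0.0015,0,0,0,1],
  [0,0,0.0015,0,0,0,1],
  [0,0,0.001,0,0,0,1],
  [0,0,0,0,0,0,1],
])

```text
t: 24.17
eef_pos: [0.5809, -0.018, 0.0233]
orientation: [-0.015, 0.967, 0.05, 0.249]
force: [0.7, -1.1, -0.2]
grip_width: 0.265
grip_force: 30.5
```

Emit:
drive_tool([
  [0,0,0.001,0,0,0,1],
  [0,0,0,0,0,0,1],
])

```text
t: 24.33
eef_pos: [0.5814, -0.0181, 0.0224]
orientation: [-0.015, 0.967, 0.05, 0.249]
force: [0.4, -0.5, -0.3]
grip_width: 0.261
grip_force: 30.5
```

Emit:
drive_tool([
  [0,0,0.001,0,0,0,1],
  [0,0,0,0,0,0,1],
])

```text
t: 24.5
eef_pos: [0.5817, -0.018, 0.0221]
orientation: [-0.016, 0.967, 0.049, 0.249]
force: [-6.6, 0.5, 7.6]
grip_width: 0.265
grip_force: 33.5
```

Emit:
drive_tool([
  [0,0,0.001,0,0,0,1],
  [0,0,0,0,0,0,1],
])

```text
t: 24.67
eef_pos: [0.5818, -0.018, 0.0221]
orientation: [-0.017, 0.967, 0.049, 0.25]
force: [-15.1, 0.8, 21.3]
grip_width: 0.266
grip_force: 40.5
```

```bash
python3 pl.py
```

```text
t 24.6667 [ 0.5818 -0.018   0.0221] [-0.55  0.37  0.72  2.21 -1.23  0.36 -0.27] 0.2662510861645169 [-15.1   0.8  21.3]
origin in tub [-0.0304 -0.0011  0.0042]
turn [-0.08 -0.07 -0.03] shift [ 0.0003  0.     -0.1158] | 0.1 0.116
turn [-0.08 -0.07 -0.03] shift [ 0.0003  0.     -0.0088] | 0.1 0.009
turn [-0.08 -0.07 -0.03] shift [ 0.0003  0.     -0.0008] | 0.1 0.001
```

Emit:
drive_tool([
  [0,0,-0.0014,0,0,0,1],
  [-0.002,0,0,0,0,0,1],
  [-0.002,0,0,0,0,0,1],
  [0,0,0,0,0,0,1],
])

```text
t: 25.0
eef_pos: [0.5788, -0.0184, 0.0206]
orientation: [-0.015, 0.967, 0.049, 0.25]
force: [-1.4, -0.0, 6.3]
grip_width: 0.266
grip_force: 34.3
```

Emit:
drive_tool([
  [0,0,0,0,0,0,0.65],
  [0,0,0,0,0,0,0.6],
  [0,0,0,0,0,0,0.5],
  [0,0,0,0,0,0,0.45],
  [0,0,0,0,0,0,0.45],
  [0,0,-0.004,0,0,0,0.45],
  [0,0,-0.008,0,0,0,0.45],
  [0,0,-0.01,0,0,0,0.45],
  [0,0,-0.01,0,0,0,0.45],
  [0,0,-0.01,0,0,0,0.45],
  [0,0,-0.01,0,0,0,0.45],
  [0,0,-0.01,0,0,0,0.45],
])

```text
t: 26.0
eef_pos: [0.5479, -0.0219, 0.0747]
orientation: [-0.015, 0.967, 0.049, 0.249]
force: [-0.3, -0.0, -0.3]
grip_width: 0.552
grip_force: 0.0
```

```bash
python3 pl.py
```

```text
t 26.0 [ 0.5479 -0.0219  0.0747] [-0.8   0.21  0.98  2.25 -0.84  0.4  -0.61] 0.5522614798433397 [-0.3 -0.  -0.3]
origin in tub [-0.035  -0.0015  0.0667]
turn [-0.05 -0.05 -0.02] shift [ 0.005  -0.0004 -0.0533] | 0.1 0.054
turn [-0.05 -0.05 -0.02] shift [ 0.005  -0.0004  0.0537] | 0.1 0.054
turn [-0.05 -0.05 -0.02] shift [ 0.005  -0.0004  0.0617] | 0.1 0.062
```

Emit:
drive_tool([
  [0,0,-0.01,0,0,0,0.45],
  [0,0,-0.01,0,0,0,0.45],
  [0,0,-0.01,0,0,0,0.45],
  [0,0,-0.01,0,0,0,0.45],
  [0,0,-0.01,0,-0.5,0,0.45],
  [0,0,-0.01,0,-0.7,0,0.45],
  [0,0,-0.015,0,-0.8,0,0.45],
  [0,0,-0.02,0,-0.8,0,0.45],
  [0,0,-0.02,0,-0.8,0,0.45],
  [0,0,-0.02,0,-0.8,0,0.45],
  [0,0,0,0,0,0,0.45],
])

```text
t: 26.92
eef_pos: [0.504, -0.0274, 0.2031]
orientation: [-0.003, 0.997, 0.052, 0.063]
force: [1.5, 0.1, 1.2]
grip_width: 0.55
grip_force: 0.0
```

```bash
python3 pl.py|head -1; python3 - <<'E'
from h import *
im,d=shot('wrist'); cv2.imwrite('pics/w9.png',im[:,:,::-1])
a,d=shot('top'); b,_=shot('scene')
o=np.vstack([cv2.resize(a[140:290,90:490],(800,300)),cv2.resize(b[190:340,90:490],(800,300))]); cv2.imwrite('pics/f9.png',o[:,:,::-1])
E
python3 chk2.py
```

```text
t 26.9167 [ 0.504  -0.0274  0.2031] [-0.99  0.22  1.21  1.79 -0.27  1.17 -1.17] 0.5496997597285859 [1.5 0.1 1.2]
t 27.0667 [0.  0.2 0.1] [ 0.4983 -0.0281  0.1981]
top 0.69 1907 slopes deg [-0.16 -0.26] z 0.0171 ((493.39898681640625, 326.9914855957031), (128.0121612548828, 137.1064910888672), 4.810920715332031)
scene 0.65 1688 slopes deg [-0.34  0.19] z 0.0184 ((493.5849304199219, 327.9039306640625), (131.12530517578125, 143.81800842285156), 4.929477691650391)
turn [  1.    -1.13 -17.8 ] shift [ 0.3539 -0.0113  0.2088] | 17.9 0.411
```

View pics/w9.png

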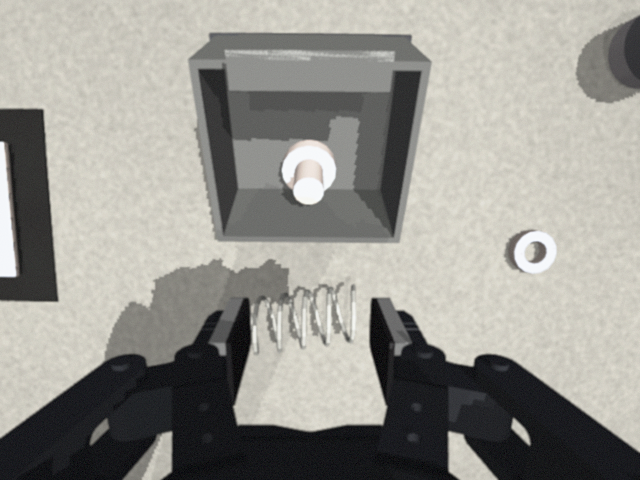

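View pics/f9.png

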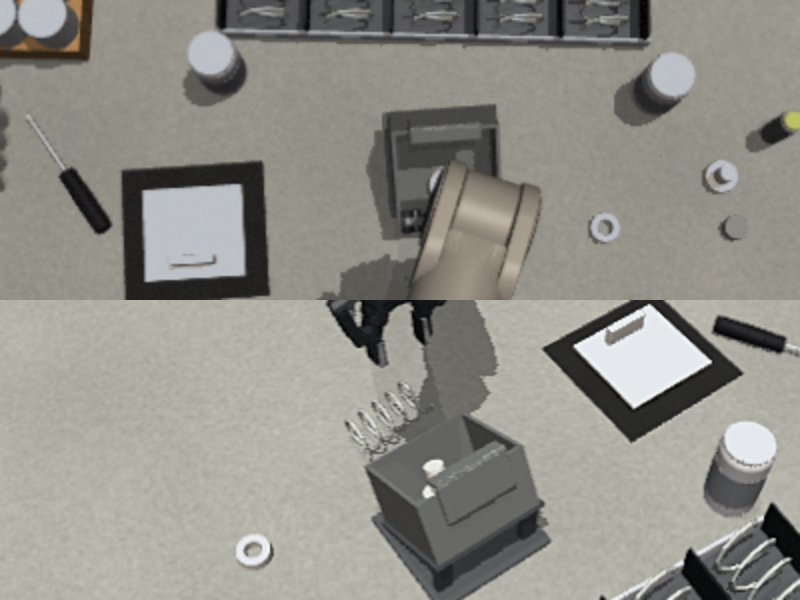

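In w9 the coupling stands on its flange in the tub, at about (308, 175), and the gripper is clear. In f9 the lid lies flat and centred on the mat with its grip up, and the coil and the other things in view have not moved. I hand it in.

```bash
python3 -c "
from workcell import arm
s=arm.state(); print(s['t'],abs(s['qvel']).max()); print(arm.finish_job())"
```

```text
27.2667 0.009544420193030288
the job is handed in; nothing more can be done
None
```

The job is handed in at 27 s: the lid lies flat and centred on the mat with its grip up, and the left-most coupling stands upright in the open tub, with no bystander seen out of place.

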